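# Snap one dry box shut, then crack the stuck lid of the other and hold it ajar

### The arm

A 7-joint arm with a two-finger parallel gripper is mounted at the origin on a cart in front of the work surface, level with it; the furniture and walls round the work are solid. World frame = base frame: x ahead of the robot, y to its left, z up, the work surface at z = 0. Lengths are in m, angles in degrees, forces in N, time in s.
With the tool pointing down it reaches from about 0.425 to 0.8 m from the base axis. Payload 8.3 kg.
Tool frame: the origin (TCP) lies where the fingers leave the gripper's body, on its centre line; the fingertips stand 73 mm ahead of it and the grasp point (between the pads) lies 54 mm ahead of it; z points along the fingers, y is the line along which they close (so a half turn about z gives the same grasp; the last joint's range is limited). The gripper opens to 85 mm and grips with 20 to 120 N. Pads are 22 mm wide; open, the fingers measure 114 mm over their backs; the gripper's body (76 mm by 85 mm) begins 54 mm behind the grasp point. The pads swing forward as they close: fully open they stand 13 mm farther back than shut.
Start: joints at [-74.937, 21.967, 0.94, 78.501, -0.361, 79.538, -2.664], TCP at [0.2, 0.592, 0.304] pointing down, gripper open.
Joint ranges: [-169.22, 169.22], [-14.56, 117.87], [-87.37, 89.26], [10.42, 133.3], [-82.24, 262.24], [0.94, 117.77], [-172.7, 172.7]. Speed limits (degrees/s): [136.94, 136.94, 172.46, 172.46, 180, 180, 180].

### API

Orientations are given as [roll, pitch, yaw] about the fixed x, y, z axes, in that order (R = Rz(yaw) Ry(pitch) Rx(roll)).
In Python, from station import telemetry, cams, ctrl gives the robot as it stands.
- The arm moves only by the tool step_arm, never from a script. Its argument "increments" is a list of rows, each an object with "dp": the shift along the tool's x, y, z in cm, a list of three; "twist": the turn, a rotation vector about the tool's x, y, z in rad, a list of three; "fingers": the finger opening in cm, from 0 to 8.54. In form: [{"dp": [dx, dy, dz], "twist": [wx, wy, wz], "fingers": fingers}, ...]. A call has 1 to 12 rows; each row is the pose to reach, as a shift and turn from the pose commanded when the call began, along the tool's axes at that moment; what a row does not reach only later rows make up. A row lasts 1/12 s, in which the tool goes at most 41.7 mm and 7.16 degrees, less where a joint would pass 70% of its speed; a pose out of reach is approached as far as the arm can. A call with a gripper value outside its range is refused whole. The fingers move at their own pace and stop on an object; the grip force is fixed at half the most. Time passes only in rows, so rows that repeat a pose let the fingers close. It gives the time, the measured TCP pose, the force, the opening and the grip force at its end, in the units of the state.
- telemetry.read_state(): the state, without advancing time (a new reading comes with each control period).
- cams.camera(name): name is "scene" or "side" or "wrist"; returns a dict with "image" (420x560x3 uint8, red, green, blue), "range_z" (420x560 float32, m along the optical axis (not along the pixel's ray), 0 where there is no reading), "fx", "fy", "cx", "cy" (pixels), "world_to_cam" (4x4, takes a point from world to camera coordinates); the wrist camera has in their place "tool_from_camera" (4x4, takes a point from camera to tool coordinates, whose origin is the TCP and whose axes are the flange's). Camera axes: x right, y down, z forward; pixel columns grow to the right and rows downward; lengths in m; the calibration is good to about 2 mm. A picture is of the moment at which its call begins: read the wrist's pose just before it.
- ctrl.hand_in(): hands the job in; it is judged then, once.
The state is a dict: "t": time; "joint_positions": joint angles; "qd": joint speeds; "effort": joint torques, N m; "tool_pos": TCP position; "ee_rot": TCP orientation; "force": force on the tool from outside, world axes, zero at the start; "torque": the same for the moment, N m; "grip_width": opening from 0.0 (shut) to 1.0 (fully open); "gripper_force": force on a finger pad.
Only numpy, scipy, OpenCV 4.12 (cv2) and the standard library are available. Lean on these libraries where they do the work, as an engineer would, in place of code of your own. Each camera call takes 0.05 s, during which the arm holds its last target. There are 200 camera calls.

### The job

Only one of the two sample dry boxes may be open at a time: press the lid that stands open down until its catch snaps and holds it fully shut, and let go of it. Then take the other box's stuck lid by its bar handle, pull until the seal breaks free without letting the lid fly wide open, and hold it still with its front edge about 25 mm up so that the box can vent; finish while holding it there. Leave the other things on the bench where they stand.

Things in the scene. Friction and masses are not known exactly. Their poses are not given: they have to be found in the camera images.
- box_a: Box whose lid stands open at the start: small aluminium sample dry box fixed to the table, 130 (x) x 110 (y) x 58 mm high, with a white lid. Origin: centre of its underside, on the table; +x points from its front to its hinge side, z up; the front looks roughly to the robot. Hinge line parallel to y at x = +68, z = 60 mm. Which side of the bench it stands on varies.
- box_b: Box whose lid is shut and stuck at the start: same build, size, origin and axes as the open box, same lid, bar handle, hinge and catch; also fixed to the table.
- lid_a_hinge (a point): Middle of the open box's hinge line (along box y). The lid plate is 112 mm wide, 8 mm thick (top 6 mm above the hinge line when shut), and reaches from 2 to 138 mm from the hinge; its front edge overhangs the box by 5 mm.
- lid_b_hinge (a point): Middle of the shut box's hinge line; same lid as on the open box.
- lid_a (a joint): Open box's lid angle, rad: 0 shut, grows as the front edge rises, limit 1.5; starts 1.05 to 1.3. The stiff hinge (0.1 N m) holds it above 1.0; lower it sinks. Push its outer face or bar down and towards the robot. It stops on a sprung catch in the front rim at about 0.09 (front edge 13 mm up); about 15 to 20 N on the bar snaps it past, to below 0.02, where the catch holds it.
- lid_b (a joint): Shut box's lid angle, rad, same sense and limit; starts at 0, held by the same kind of catch. Pulled up at the bar it sticks until about 12 to 17 N, moves about 5 mm there and breaks free at 0.04 to 0.06; then it is light (about 2.5 N at the bar) and sinks if let go. Lid about 0.22 kg. Front edge 25 mm up is 0.18.
- lid_a_bar (a point): Middle of the bar handle on the open lid's outer face: round steel bar 12 mm thick, parallel to the hinge, on two 10 mm posts 70 mm apart, 24 mm free under it. It is 105 mm from the hinge line along the lid and 36 mm from it square to the lid (lid shut: box x -37, y 0, z 96 mm). Moves with the lid; its y axis runs along the bar, z square to the lid, outwards.
- lid_b_bar (a point): Middle of the same bar handle on the shut box's lid, axes likewise.
- dropper_bottle: Bystander: white dropper bottle, 32 mm across, 84 mm tall, loose, standing between the boxes; origin under its centre.
- kf_ring: Bystander: small centring ring, 39 mm across, 8 mm high, loose, between the boxes; origin under its centre.
- black_tape: Bystander: roll of black tape, 65 mm across, 20 mm high, loose, near the vice; origin under its centre.
- cork_ring: Bystander: cork ring, 74 mm across, 30 mm high, loose, at the back left; origin under its centre.
- cf40_blank: Bystander: round steel blank flange, 70 mm across, 13 mm high, loose, front right; origin under its centre.

How it is judged:
By the outcome, as a careful person would: the job done as asked, in the order asked, and still so for the second after the job is handed in, while the arm keeps its last pose, push and grip.
It also fails if it takes over 48 s, if anything falls off the work surface, if the arm or the gripper's body presses on something with over 40 N, if the wrist force passes 120 N, or if a joint passes its speed limit or range.

## Working session

There is one attempt and no reset: what is moved stays moved. The work goes in short steps, Python scripts to look and compute and a tool call to move; the robot and the scene stay as the last step left them, time stands still between calls to the robot, and variables do not carry over. Pictures are saved under pics/ and viewed, at most 10 in all, crops included, and the job is handed in when it is done.

Besides the shell and the picture viewer there is one more tool, called after "Emit:" by a JSON object that holds its "method" and its "body", one argument or row to a line. step_arm: Moves the arm, as the interface text tells. Its arguments: {"type":"object","properties":{"increments":{"type":"array","items":{"type":"object","properties":{"dp":{"type":"array","items":{"type":"number"}},"twist":{"type":"array","items":{"type":"number"}},"fingers":{"type":"number"}}}}},"required":["increments"]}

```bash
mkdir -p pics
cat > h.py <<'E'
import numpy as np,cv2
from station import telemetry,cams,ctrl
def pts(c):
    z=c["range_z"];v,u=np.mgrid[:z.shape[0],:z.shape[1]]
    P=np.stack([(u-c["cx"])/c["fx"]*z,(v-c["cy"])/c["fy"]*z,z,np.ones_like(z)],-1)
    return (P@np.linalg.inv(c["world_to_cam"]).T)[...,:3]
def save(c,n): cv2.imwrite(f"pics/{n}.png",c["image"][...,::-1])
E
python3 - <<'E'
from h import *
for n in("scene","side"):
    c=cams.camera(n);save(c,n);np.savez(f"{n}.npz",**c)
    print(n,np.linalg.inv(c["world_to_cam"]).round(3).tolist(),c["fx"])
s=telemetry.read_state();print(s)
E
```

```text
scene [[0.761, -0.278, 0.587, -0.134], [-0.649, -0.322, 0.689, -0.646], [-0.003, -0.905, -0.426, 0.557], [0.0, 0.0, 0.0, 1.0]] 445.72316532948383
side [[0.999, -0.001, 0.048, 0.451], [-0.043, -0.457, 0.889, -0.931], [0.021, -0.89, -0.456, 0.603], [0.0, 0.0, 0.0, 1.0]] 434.7253312767027
{'t': 0.1, 'joint_positions': array([-74.93957674,  22.01182646,   0.93954314,  78.55588121,
        -0.35948522,  79.53898691,  -2.66246354]), 'qd': array([ 0.04334642, -0.0684559 ,  0.02392377, -0.05793404,  0.00637421,
       -0.10218334, -0.09221309]), 'effort': array([ 3.15906116e-03, -6.29133010e+01,  8.47358555e-01, -3.72756493e+01,
        1.66902132e-02,  1.04956768e-02,  2.75939135e-05]), 'tool_pos': array([0.19988986, 0.59182178, 0.30295911]), 'ee_rot': array([-1.79896237e+02,  3.55794626e-03,  1.61340138e+02]), 'force': array([ 0.17159779, -1.10680562, -0.69069423]), 'torque': array([-0.02831348, -0.00843922,  0.00177357]), 'gripper_force': 0.0, 'grip_width': 1.0005619397705052}
```

View pics/scene.png

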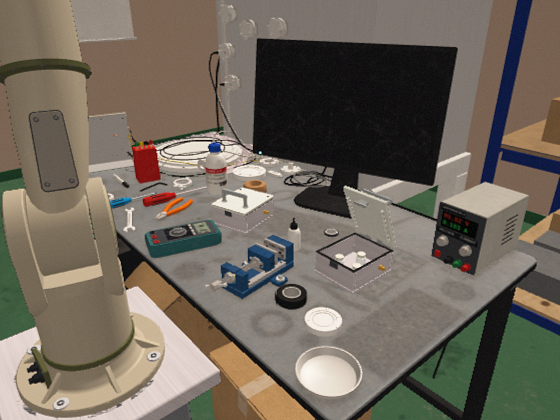

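View pics/side.png

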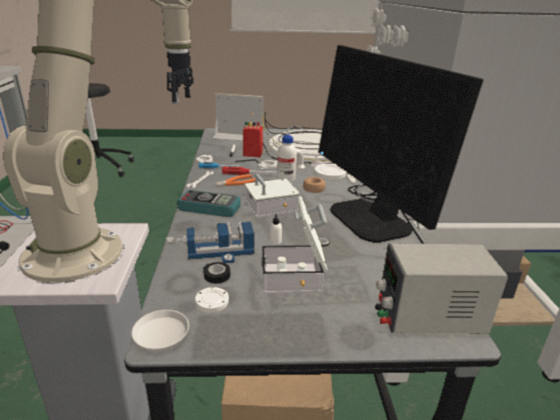

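The scene view shows the shut box B at about (242,208), with its bar at about (237,195). Open box A is at about (355,262), with its lid standing at about (370,220). The side view shows B at (272,195), A at (293,268) and A's lid at (312,232).

Run:
```python
from h import *
out=[]
for n,(bb,ba) in dict(scene=((205,180,285,245),(308,175,402,295)),side=((235,165,310,222),(255,185,335,300))).items():
    c=dict(np.load(f"{n}.npz"));P=pts(c);im=c["image"]
    for nm,b in(("B",bb),("A",ba)):
        q=P[b[1]:b[3],b[0]:b[2]].reshape(-1,3)
        q=q[(q[:,2]>.03)&(q[:,0]>.3)&(q[:,0]<.9)]
        if nm=="B":
            top=q[(q[:,2]>.058)&(q[:,2]<.075)]
            bar=q[(q[:,2]>.09)&(q[:,2]<.115)]
            for k,t in(("top",top),("bar",bar)):
                if len(t)>5: print(n,nm,k,len(t),cv2.minAreaRect(t[:,:2].astype(np.float32)*1000),np.median(t[:,2]),t.mean(0))
        else:
            lid=q[q[:,2]>.085]
            rim=q[(q[:,2]>.052)&(q[:,2]<.063)]
            print(n,"lid",len(lid),lid.min(0),lid.max(0)); print(n,"rim",cv2.minAreaRect(rim[:,:2].astype(np.float32)*1000))
            m=np.median(lid,0);l=lid[np.linalg.norm(lid-m,axis=1)<.12]
            for _ in range(4):
                m=l.mean(0);nv=np.linalg.svd(l-m,full_matrices=False)[2][2];l2=l[abs((l-m)@nv)<.006];l=l2
            print(" plane",m,nv,len(l))
    big=cv2.resize(im[160:310,200:410],None,fx=3.8,fy=3.8,interpolation=2)
    cv2.imwrite(f"pics/{n}_c.png",big[...,::-1])
```

```text
scene B top 1061 ((452.9736022949219, 180.60552978515625), (335.3936767578125, 168.230712890625), 56.19278335571289) 0.0656352016400204 [0.48257946 0.20775225 0.06524715]
scene B bar 123 ((464.78729248046875, 240.58050537109375), (12.435380935668945, 81.87425231933594), 18.59316635131836) 0.09835964522157303 [0.46482442 0.23744157 0.09792369]
scene lid 1811 [ 0.53558748 -0.17148509  0.08509561] [0.81861846 0.04836409 0.1900879 ]
scene rim ((667.7537231445312, -5.5742034912109375), (514.5328369140625, 164.56129455566406), 38.93503189086914)
 plane [ 0.56690077 -0.11946474  0.13974822] [0.9284458  0.01670598 0.37109203] 1367
side B top 852 ((503.2657165527344, 249.42538452148438), (415.0846252441406, 162.56712341308594), 87.34789276123047) 0.06638359277715417 [0.5061879  0.2403612  0.06596621]
side B bar 63 ((468.8551330566406, 239.8340606689453), (12.179503440856934, 77.42461395263672), 14.977323532104492) 0.10012796197119722 [0.46901093 0.23425589 0.09947462]
side lid 831 [ 0.45121441 -0.9306825   0.085116  ] [0.60009029 0.20790333 0.60346866]
side rim ((525.1141357421875, 56.508148193359375), (132.44393920898438, 457.464599609375), 2.4359350204467773)
 plane [ 0.57404616 -0.15016466  0.14083829] [ 0.92345025 -0.08569765  0.37402614] 321
```

View pics/scene_c.png

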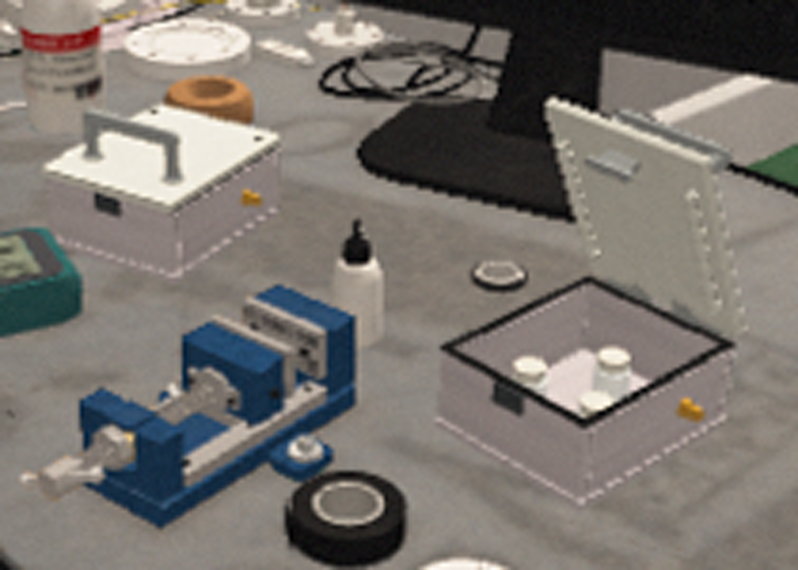

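View pics/side_c.png

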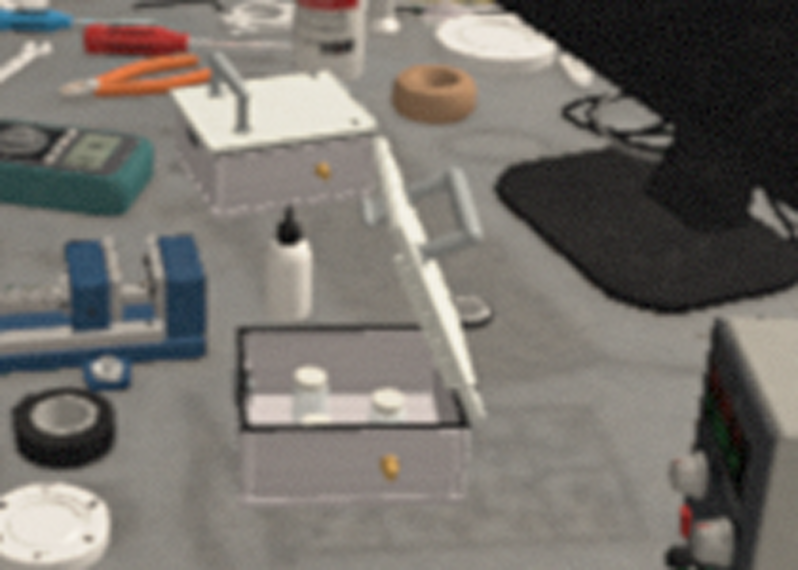

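The crops show A's bar behind its lid: at about (680,140) in the scene crop and (440,210) in the side crop. A's black rim spans (445..735, 280..420) in the scene crop, and B's bar is clear in both. The bottle stands between the boxes.

Run:
```python
from h import *
for n,b in dict(scene=(305,225,402,295),side=(255,235,335,280)).items():
    c=dict(np.load(f"{n}.npz"));P=pts(c);im=c["image"].astype(int)
    s=np.s_[b[1]:b[3],b[0]:b[2]];q=P[s].reshape(-1,3);dk=(im[s].max(-1)<75).reshape(-1)
    # dark rim: cast rays on the plane z=.058
    v,u=np.mgrid[b[1]:b[3],b[0]:b[2]];C=np.linalg.inv(c["world_to_cam"])
    d=np.stack([(u-c["cx"])/c["fx"],(v-c["cy"])/c["fy"],np.ones(u.shape)],-1).reshape(-1,3)@C[:3,:3].T
    r=C[:3,3]+d*((.058-C[2,3])/d[:,2:]);
    m=dk&(q[:,2]>.05)&(q[:,2]<.066)
    print(n,"rim",m.sum(),cv2.minAreaRect((r[m][:,:2]*1000).astype(np.float32)),np.median(q[m,2]))
    # bar A : points behind lid plane
    nv=np.array([.927,0,.374]);o=np.array([.567,-.12,.1397])
    Q=P.reshape(-1,3);e=(Q-o)@nv
    k=(e>.026)&(e<.055)&(abs(Q[:,1]+.12)<.08)&(Q[:,2]>.12)&(Q[:,2]<.21)
    if k.sum():print(" bar",k.sum(),Q[k].min(0),Q[k].max(0),np.median(Q[k],0))
    k=(abs(Q[:,1]+.1)<.13)&(Q[:,0]>.62)&(Q[:,0]<1.2)&(Q[:,2]>.1)&(Q[:,2]<.55)
    print(" behind: min x",np.percentile(Q[k,0],[.5,5,50]) if k.sum() else None)
    k=(abs(Q[:,0]-.54)<.15)&(abs(Q[:,1]-.09)<.09)&(Q[:,2]>.02)&(Q[:,2]<.095)
    print(" bottle",np.median(Q[k],0))
    # B lid top: white, cast at .066
    bb=(205,180,285,245) if n=="scene" else (235,165,310,222)
    S=np.s_[bb[1]:bb[3],bb[0]:bb[2]];Q=P[S].reshape(-1,3);k=(Q[:,2]>.061)&(Q[:,2]<.071)&(im[S].min(-1).reshape(-1)>150)
    k=k&(abs(Q[:,0]-.5)<.11)&(abs(Q[:,1]-.24)<.1)
    print(" topB",k.sum(),cv2.minAreaRect((Q[k][:,:2]*1000).astype(np.float32)))
```

```text
scene rim 307 ((528.0825805664062, -113.74697875976562), (141.03091430664062, 109.58834838867188), 0.2796720266342163) 0.057941207961183794
 bar 148 [ 0.58297093 -0.15446179  0.16547363] [ 0.60019935 -0.07342872  0.17847714] [ 0.59039443 -0.12043697  0.17425851]
 behind: min x [0.71607707 0.75377177 0.83935279]
 bottle [0.44072898 0.03834183 0.05779091]
 topB 729 ((503.35626220703125, 251.3409423828125), (145.01934814453125, 112.2547836303711), 17.191688537597656)
side rim 114 ((532.8530883789062, -113.55585479736328), (129.5037078857422, 108.13832092285156), 1.009824514389038) 0.05838034944996495
 bar 142 [ 0.58292125 -0.15391763  0.16434399] [ 0.60009029 -0.07426859  0.17921374] [ 0.59238957 -0.12317345  0.17499933]
 behind: min x [0.71800501 0.78342461 0.84460512]
 bottle [0.4925     0.03938033 0.05574853]
 topB 684 ((503.8670959472656, 250.29078674316406), (141.24099731445312, 115.91091918945312), 15.040684700012207)
```

```bash
cat >> h.py <<'E'
from scipy.spatial.transform import Rotation as Ro
def go(*targets):
    "targets: (x,y,z,yaw[,pitch about box y]) -> dp cm, twist rad from the present pose"
    s=telemetry.read_state();R=Ro.from_euler("xyz",s["ee_rot"],degrees=True)
    print("t",s["t"],s["tool_pos"].round(4),s["ee_rot"].round(2),"F",s["force"].round(1),"w",round(s["grip_width"],3),"gf",s["gripper_force"])
    for g in targets:
        T=Ro.from_euler("z",g[3],degrees=True)*Ro.from_euler("x",180,degrees=True)
        if len(g)>4: T=Ro.from_rotvec(g[4]*np.array([np.sin(np.radians(g[3]-90))*-1,np.cos(np.radians(g[3]-90)),0]))*T
        print((R.inv().apply(np.array(g[:3])-s["tool_pos"])*100).round(2),(R.inv()*T).as_rotvec().round(3))
E
python3 - <<'E'
from h import *
go((.45,.2,.34,100),(.637,-.114,.34,90.7))
a,b=np.array([.2,.592]),np.array([.637,-.114]);L=np.linalg.norm(b-a);d=(b-a)/L
for n in("scene","side"):
    Q=pts(dict(np.load(n+".npz"))).reshape(-1,3);w=(Q[:,:2]-a);s=w@d;e=w@np.array([-d[1],d[0]])
    k=(s>.1)&(s<L+.05)&(abs(e)<.09)&(Q[:,2]>.12)&(Q[:,2]<.6);print(n,k.sum(),Q[k].max(0) if k.any() else "")
E
```

```text
t 0.1 [0.1999 0.5918 0.303 ] [-179.9     0.    161.34] F [ 0.2 -1.1 -0.7] w 1.001 gf 0.0
[-36.23 -29.13  -3.65] [-2.000e-03  1.000e-03  1.071e+00]
[-64.   -52.89  -3.6 ] [-2.000e-03  1.000e-03  1.233e+00]
scene 1074 [ 0.60019935 -0.05733797  0.1900879 ]
side 539 [ 0.60009029 -0.05725884  0.19055158]
```

Path is clear apart from the open lid (top at 0.19 m).

Emit:
{"method": "step_arm", "body": {
  "increments": [
    {"dp": [-6.4, -5.3, -1.8], "twist": [0, 0, 0.11], "fingers": 0},
    {"dp": [-9.6, -8, -3.6], "twist": [0, 0, 0.22], "fingers": 0},
    {"dp": [-12.8, -10.6, -3.6], "twist": [0, 0, 0.33], "fingers": 0},
    {"dp": [-16, -13.2, -3.6], "twist": [0, 0, 0.44], "fingers": 0},
    {"dp": [-19.2, -15.8, -3.6], "twist": [0, 0, 0.55], "fingers": 0},
    {"dp": [-22.4, -18.5, -3.6], "twist": [0, 0, 0.66], "fingers": 0},
    {"dp": [-25.6, -21.1, -3.6], "twist": [0, 0, 0.77], "fingers": 0},
    {"dp": [-28.8, -23.8, -3.6], "twist": [0, 0, 0.88], "fingers": 0},
    {"dp": [-32, -26.4, -3.6], "twist": [0, 0, 0.99], "fingers": 0},
    {"dp": [-35.2, -29, -3.6], "twist": [0, 0, 1.07], "fingers": 0},
    {"dp": [-38.4, -31.7, -3.6], "twist": [0, 0, 1.15], "fingers": 0},
    {"dp": [-41.6, -34.3, -3.6], "twist": [0, 0, 1.233], "fingers": 0}
  ]
}}

```text
t: 1.1
tool_pos: [0.4621, 0.1684, 0.3398]
ee_rot: [-180.0, -0.0, 90.5]
force: [0.7, 0.8, -1.4]
grip_width: 0.004
gripper_force: 0.0
```

```bash
python3 -c "
from h import *
go((.64,-.114,.34,90.7),(.64,-.114,.23,90.7))"
```

```text
t 1.1 [0.4621 0.1684 0.3398] [-1.7999e+02 -1.0000e-02  9.0470e+01] F [ 0.7  0.8 -1.4] w 0.004 gf 0.0
[-28.38  17.56  -0.03] [-0.    -0.    -0.004]
[-28.39  17.56  10.97] [-0.    -0.    -0.004]
```

Emit:
{"method": "step_arm", "body": {
  "increments": [
    {"dp": [-3, 1.8, 0], "twist": [0, 0, 0], "fingers": 0},
    {"dp": [-6, 3.6, 0], "twist": [0, 0, 0], "fingers": 0},
    {"dp": [-9, 5.5, 0], "twist": [0, 0, 0], "fingers": 0},
    {"dp": [-12, 7.4, 0], "twist": [0, 0, 0], "fingers": 0},
    {"dp": [-15, 9.4, 0], "twist": [0, 0, 0], "fingers": 0},
    {"dp": [-18, 11.4, 0], "twist": [0, 0, 0], "fingers": 0},
    {"dp": [-21, 13.4, 0], "twist": [0, 0, 0], "fingers": 0},
    {"dp": [-24, 15.4, 0], "twist": [0, 0, 0], "fingers": 0},
    {"dp": [-24.8, 15.6, 0], "twist": [0, 0, 0], "fingers": 0},
    {"dp": [-24.8, 15.6, 0], "twist": [0, 0, 0], "fingers": 0},
    {"dp": [-24.8, 15.6, 0], "twist": [0, 0, 0], "fingers": 0}
  ]
}}

```text
t: 2.02
tool_pos: [0.6204, -0.0759, 0.3392]
ee_rot: [-179.9, -0.0, 90.6]
force: [0.1, 1.0, -0.5]
grip_width: -0.002
gripper_force: 0.0
```

```bash
python3 -c "
from h import *
go((.64,-.114,.34,90.7),(.64,-.114,.23,90.7))"
```

```text
t 2.0167 [ 0.6204 -0.0759  0.3392] [-179.92   -0.     90.62] F [ 0.1  1.  -0.5] w -0.002 gf 0.0
[-3.84  1.92 -0.09] [-0.001 -0.    -0.001]
[-3.84  1.93 10.91] [-0.001 -0.    -0.001]
```

Emit:
{"method": "step_arm", "body": {
  "increments": [
    {"dp": [-2, 1.0, 0], "twist": [0, 0, 0], "fingers": 0},
    {"dp": [-3.8, 1.9, 0], "twist": [0, 0, 0], "fingers": 0},
    {"dp": [-3.8, 1.9, 0], "twist": [0, 0, 0], "fingers": 0},
    {"dp": [-3.8, 1.9, 3], "twist": [0, 0, 0], "fingers": 0},
    {"dp": [-3.8, 1.9, 6], "twist": [0, 0, 0], "fingers": 0},
    {"dp": [-3.8, 1.9, 9], "twist": [0, 0, 0], "fingers": 0},
    {"dp": [-3.8, 1.9, 11], "twist": [0, 0, 0], "fingers": 0},
    {"dp": [-3.8, 1.9, 11.3], "twist": [0, 0, 0], "fingers": 0},
    {"dp": [-3.8, 1.9, 11.3], "twist": [0, 0, 0], "fingers": 0},
    {"dp": [-3.8, 1.9, 11.3], "twist": [0, 0, 0], "fingers": 0}
  ]
}}

```text
t: 2.85
tool_pos: [0.6406, -0.1122, 0.2285]
ee_rot: [179.9, -0.0, 90.8]
force: [1.0, 0.3, 0.6]
grip_width: 0.0
gripper_force: 0.0
```

Emit:
{"method": "step_arm", "body": {
  "increments": [
    {"dp": [0, -0.7, 0], "twist": [0, 0, 0], "fingers": 0},
    {"dp": [0, -1.4, 0], "twist": [0, 0, 0], "fingers": 0},
    {"dp": [0, -2.1, 0], "twist": [0, 0, 0], "fingers": 0},
    {"dp": [0, -2.7, 0], "twist": [0, 0, 0], "fingers": 0},
    {"dp": [0, -3.3, 0], "twist": [0, 0, 0], "fingers": 0},
    {"dp": [0, -3.9, 0], "twist": [0, 0, 0], "fingers": 0},
    {"dp": [0, -4.5, 0], "twist": [0, 0, 0], "fingers": 0},
    {"dp": [0, -5, 0], "twist": [0, 0, 0], "fingers": 0},
    {"dp": [0, -5.5, 0], "twist": [0, 0, 0], "fingers": 0},
    {"dp": [0, -6, 0], "twist": [0, 0, 0], "fingers": 0},
    {"dp": [0, -6, 0], "twist": [0, 0, 0], "fingers": 0}
  ]
}}

```text
t: 3.77
tool_pos: [0.5792, -0.1144, 0.2269]
ee_rot: [-180.0, -0.0, 90.7]
force: [0.3, -1.0, -0.5]
grip_width: 0.002
gripper_force: 0.0
```

Run:
```python
from h import *
go()
for n in("scene","side"):
    c=cams.camera(n);save(c,n+"2");Q=pts(c).reshape(-1,3)
    k=(abs(Q[:,0]-.53)<.09)&(abs(Q[:,1]+.114)<.05)&(Q[:,2]>.068)&(Q[:,2]<.14);q=Q[k];print(len(q),np.median(q,0) if len(q) else "",np.percentile(q[:,2],[5,95]) if len(q) else"")
```

```text
t 3.7667 [ 0.5792 -0.1144  0.2269] [-1.7997e+02 -1.0000e-02  9.0660e+01] F [ 0.3 -1.  -0.5] w 0.002 gf 0.0
448 [ 0.55994233 -0.11832363  0.1023425 ] [0.07276622 0.13711904]
493 [ 0.57229842 -0.12541442  0.10134035] [0.07232825 0.13532782]
```

View pics/side2.png

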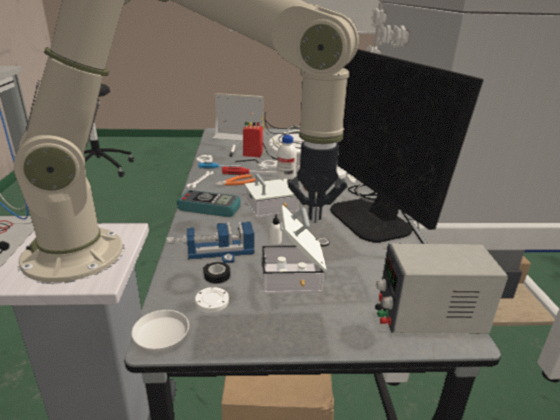

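The lid is now at roughly 0.9 rad (side view: front edge at (287,208)). Keep pushing.

Emit:
{"method": "step_arm", "body": {
  "increments": [
    {"dp": [0, -0.6, 0], "twist": [0, 0, 0], "fingers": 0},
    {"dp": [0, -1.2, 0], "twist": [0, 0, 0], "fingers": 0},
    {"dp": [0, -1.8, 0], "twist": [0, 0, 0], "fingers": 0},
    {"dp": [0, -2.4, 0], "twist": [0, 0, 0], "fingers": 0},
    {"dp": [0, -3, 0], "twist": [0, 0, 0], "fingers": 0},
    {"dp": [0, -3.5, 0], "twist": [0, 0, 0], "fingers": 0},
    {"dp": [0, -4, 0], "twist": [0, 0, 0], "fingers": 0},
    {"dp": [0, -4.5, 0], "twist": [0, 0, 0], "fingers": 0},
    {"dp": [0, -4.5, 0], "twist": [0, 0, 0], "fingers": 0},
    {"dp": [0, -4.5, 0], "twist": [0, 0, 0], "fingers": 0},
    {"dp": [0, -4.5, 0], "twist": [0, 0, 0], "fingers": 0},
    {"dp": [0, -4.5, 0], "twist": [0, 0, 0], "fingers": 0}
  ]
}}

```text
t: 4.87
tool_pos: [0.5353, -0.1146, 0.2269]
ee_rot: [180.0, 0.0, 90.7]
force: [0.2, -0.0, -0.1]
grip_width: -0.003
gripper_force: 0.0
```

```bash
cat >> h.py <<'E'
def lid(cx,cy,yaw,names=("side",)):
    "lid angle from plane fit of the lid points (box centre cx,cy)"
    for n in names:
        Q=pts(cams.camera(n)).reshape(-1,3);a=np.radians(yaw)
        X=(Q[:,0]-cx)*np.cos(a)+(Q[:,1]-cy)*np.sin(a);Y=-(Q[:,0]-cx)*np.sin(a)+(Q[:,1]-cy)*np.cos(a)
        k=(abs(Y)<.05)&(X>-.078)&(X<.06)&(Q[:,2]>.061)&(Q[:,2]<.2);x,y,z=X[k],Y[k],Q[k,2]
        g=np.ones(len(x),bool)
        for _ in range(12):
            p=np.polyfit(x[g],z[g],1);e=z-np.polyval(p,x);g=abs(e-np.median(e[g]))<max(.004,1.2*e[g].std())
        b=k&(Q[:,2]>.085)
        print(n,"angle",np.arctan(-p[0]).round(3),"z@-70mm",np.polyval(p,-.07).round(4),g.sum(),"| high pts",b.sum(),"bar?",np.median(Q[b],0).round(4) if b.any() else "")
E
python3 - <<'E'
from h import *
go(); lid(.53,-.114,.7,("scene","side"))
E
```

```text
t 4.8667 [ 0.5353 -0.1146  0.2269] [1.80e+02 1.00e-02 9.07e+01] F [ 0.2 -0.  -0.1] w -0.003 gf 0.0
scene angle 0.083 z@-70mm 0.0783 1077 | high pts 489 bar? [ 0.5026 -0.1233  0.1117]
side angle 0.086 z@-70mm 0.0789 1255 | high pts 385 bar? [ 0.5267 -0.1239  0.1669]
```

The lid has sunk onto the catch (about 0.085). Next, press on the bar.

Emit:
{"method": "step_arm", "body": {
  "increments": [
    {"dp": [0, -2, 0], "twist": [0, 0, 0], "fingers": 0},
    {"dp": [0, -3.8, 0], "twist": [0, 0, 0], "fingers": 0},
    {"dp": [0, -3.8, 1.5], "twist": [0, 0, 0], "fingers": 0},
    {"dp": [0, -3.8, 3], "twist": [0, 0, 0], "fingers": 0},
    {"dp": [0, -3.8, 3.8], "twist": [0, 0, 0], "fingers": 0},
    {"dp": [0, -3.8, 4.1], "twist": [0, 0, 0], "fingers": 0},
    {"dp": [0, -3.8, 4.3], "twist": [0, 0, 0], "fingers": 0},
    {"dp": [0, -3.8, 4.4], "twist": [0, 0, 0], "fingers": 0},
    {"dp": [0, -3.8, 4.5], "twist": [0, 0, 0], "fingers": 0},
    {"dp": [0, -3.8, 4.5], "twist": [0, 0, 0], "fingers": 0}
  ]
}}

```text
t: 5.8
tool_pos: [0.497, -0.1152, 0.1829]
ee_rot: [-180.0, -0.0, 90.7]
force: [-7.2, 2.5, 9.7]
grip_width: 0.001
gripper_force: 4.5
```

Emit:
{"method": "step_arm", "body": {
  "increments": [
    {"dp": [0, 0, 0.1], "twist": [0, 0, 0], "fingers": 0},
    {"dp": [0, 0, 0.2], "twist": [0, 0, 0], "fingers": 0},
    {"dp": [0, 0, 0.3], "twist": [0, 0, 0], "fingers": 0},
    {"dp": [0, 0, 0.3], "twist": [0, 0, 0], "fingers": 0}
  ]
}}

```text
t: 6.13
tool_pos: [0.4963, -0.1153, 0.1807]
ee_rot: [-179.9, -0.1, 90.7]
force: [-13.3, 2.8, 14.8]
grip_width: 0.001
gripper_force: 7.9
```

A sideways force shows that the tip sits off the bar's crown, so back off and shift +x.

Emit:
{"method": "step_arm", "body": {
  "increments": [
    {"dp": [0, 0, -0.6], "twist": [0, 0, 0], "fingers": 0},
    {"dp": [0, 0, -1.2], "twist": [0, 0, 0], "fingers": 0},
    {"dp": [0, 0, -1.2], "twist": [0, 0, 0], "fingers": 0},
    {"dp": [0, 0.4, -1.2], "twist": [0, 0, 0], "fingers": 0},
    {"dp": [0, 0.4, -1.2], "twist": [0, 0, 0], "fingers": 0}
  ]
}}

```text
t: 6.55
tool_pos: [0.502, -0.1148, 0.191]
ee_rot: [180.0, 0.0, 90.7]
force: [-0.8, 0.1, -0.3]
grip_width: -0.003
gripper_force: 0.0
```

Run:
```python
from h import *
go()
for n in("scene","side"):
    Q=pts(cams.camera(n)).reshape(-1,3)
    k=(abs(Q[:,0]-.5)<.03)&(abs(Q[:,1]+.115)<.05)&(abs(abs(Q[:,1]+.115)-.03)<.013)&(Q[:,2]>.096)&(Q[:,2]<.116)
    print(n,k.sum(),Q[k].min(0),Q[k].max(0),Q[k].mean(0))
lid(.53,-.114,.7)
```

```text
t 6.55 [ 0.502  -0.1148  0.191 ] [1.7995e+02 1.0000e-02 9.0720e+01] F [-0.8  0.1 -0.3] w -0.003 gf 0.0
scene 108 [ 0.49026375 -0.15488853  0.09605982] [ 0.50280792 -0.07507983  0.10780075] [ 0.49498475 -0.12040846  0.10312932]
side 52 [ 0.4934079  -0.15444873  0.09672929] [ 0.50432681 -0.08801929  0.10876436] [ 0.49844339 -0.14068599  0.10383805]
side angle 0.045 z@-70mm 0.0728 1264 | high pts 884 bar? [ 0.5017 -0.1259  0.1723]
```

Emit:
{"method": "step_arm", "body": {
  "increments": [
    {"dp": [0, -0.6, 0], "twist": [0, 0, 0], "fingers": 0},
    {"dp": [0, -0.6, 0.5], "twist": [0, 0, 0], "fingers": 0},
    {"dp": [0, -0.6, 0.8], "twist": [0, 0, 0], "fingers": 0},
    {"dp": [0, -0.7, 1.0], "twist": [0, 0, 0], "fingers": 0},
    {"dp": [0, -0.75, 1.1], "twist": [0, 0, 0], "fingers": 0},
    {"dp": [0, -0.8, 1.2], "twist": [0, 0, 0], "fingers": 0},
    {"dp": [0, -0.85, 1.3], "twist": [0, 0, 0], "fingers": 0},
    {"dp": [0, -0.85, 1.3], "twist": [0, 0, 0], "fingers": 0}
  ]
}}

```text
t: 7.37
tool_pos: [0.4925, -0.1152, 0.1778]
ee_rot: [-180.0, 0.0, 90.7]
force: [-0.9, 0.1, 0.1]
grip_width: -0.002
gripper_force: 0.0
```

Emit:
{"method": "step_arm", "body": {
  "increments": [
    {"dp": [0, -0.05, 0.1], "twist": [0, 0, 0], "fingers": 0},
    {"dp": [0, -0.05, 0.2], "twist": [0, 0, 0], "fingers": 0},
    {"dp": [0, -0.1, 0.3], "twist": [0, 0, 0], "fingers": 0},
    {"dp": [0, -0.1, 0.3], "twist": [0, 0, 0], "fingers": 0}
  ]
}}

```text
t: 7.7
tool_pos: [0.4916, -0.1152, 0.1748]
ee_rot: [180.0, 0.0, 90.7]
force: [0.2, 0.6, 0.6]
grip_width: -0.002
gripper_force: 0.0
```

Run:
```python
from h import *
go();lid(.53,-.114,.7,("scene","side"))
for n in("scene","side"):
    c=cams.camera(n);save(c,n+"3");Q=pts(c).reshape(-1,3)
    k=(abs(Q[:,0]-.5)<.03)&(abs(abs(Q[:,1]+.115)-.03)<.013)&(Q[:,2]>.09)&(Q[:,2]<.116)
    print(n,k.sum(),Q[k].min(0),Q[k].max(0),Q[k].mean(0))
    im=c["image"];b=(280,170,410,295) if n=="scene" else (240,180,350,300)
    cv2.imwrite(f"pics/{n}3c.png",cv2.resize(im[b[1]:b[3],b[0]:b[2]],None,fx=4,fy=4,interpolation=2)[...,::-1])
```

```text
t 7.7 [ 0.4916 -0.1152  0.1748] [179.99   0.    90.69] F [0.2 0.6 0.6] w -0.002 gf 0.0
scene angle -0.003 z@-70mm 0.0659 1214 | high pts 1076 bar? [ 0.4911 -0.1269  0.1588]
side angle -0.001 z@-70mm 0.0664 1274 | high pts 1093 bar? [ 0.4967 -0.126   0.1652]
scene 114 [ 0.48848035 -0.15469428  0.0904122 ] [ 0.50172041 -0.07645008  0.10381984] [ 0.49341302 -0.1216348   0.09804746]
side 47 [ 0.4918192  -0.15543647  0.09025572] [ 0.50246082 -0.13347526  0.10446408] [ 0.497466   -0.1467499   0.09869617]
```

View pics/side3c.png

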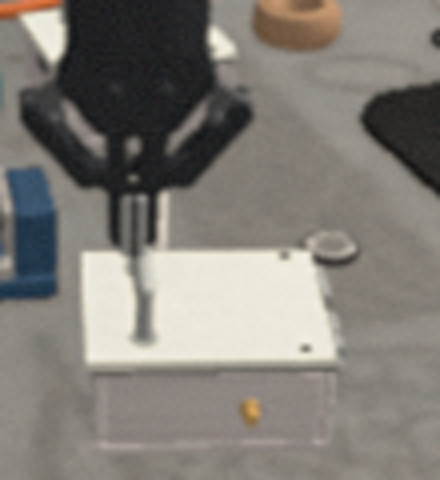

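The lid reads shut (angle about 0). Seat it with one firmer press, then lift off.

Emit:
{"method": "step_arm", "body": {
  "increments": [
    {"dp": [0, 0, 0.1], "twist": [0, 0, 0], "fingers": 0},
    {"dp": [0, 0, 0.2], "twist": [0, 0, 0], "fingers": 0},
    {"dp": [0, 0, 0.3], "twist": [0, 0, 0], "fingers": 0},
    {"dp": [0, 0, 0.3], "twist": [0, 0, 0], "fingers": 0}
  ]
}}

```text
t: 8.23
tool_pos: [0.4919, -0.1154, 0.174]
ee_rot: [179.9, -0.1, 90.7]
force: [-10.0, 2.1, 25.5]
grip_width: 0.005
gripper_force: 12.5
```

Emit:
{"method": "step_arm", "body": {
  "increments": [
    {"dp": [0, 0, -1.5], "twist": [0, 0, 0], "fingers": 0},
    {"dp": [0, 0, -4], "twist": [0, 0, 0], "fingers": 0},
    {"dp": [0, 0, -7], "twist": [0, 0, 0], "fingers": 0},
    {"dp": [0, 0, -9], "twist": [0, 0, 0], "fingers": 0},
    {"dp": [0, 0, -9], "twist": [0, 0, 0], "fingers": 2},
    {"dp": [0, 0, -9], "twist": [0, 0, 0], "fingers": 6}
  ]
}}

```text
t: 8.73
tool_pos: [0.4921, -0.1153, 0.2628]
ee_rot: [179.9, -0.0, 90.7]
force: [0.1, 0.1, 0.2]
grip_width: 0.27
gripper_force: 0.0
```

Run:
```python
from h import *
lid(.53,-.114,.7,("scene","side"));go((.468,.24,.26,106.5),(.468,.24,.15,106.5))
```

```text
scene angle -0.003 z@-70mm 0.0659 1242 | high pts 277 bar? [ 0.4928 -0.1204  0.1007]
side angle -0.001 z@-70mm 0.0664 1273 | high pts 164 bar? [ 0.4976 -0.1247  0.1015]
t 8.8333 [ 0.4912 -0.115   0.261 ] [-1.7993e+02 -1.0000e-02  9.0700e+01] F [ 0.5 -0.1  0.4] w 0.449 gf 0.0
[35.52 -1.89  0.11] [-0.001 -0.    -0.276]
[35.52 -1.87 11.11] [-0.001 -0.    -0.276]
```

Lid A stays shut on its own. Now to box B.

Emit:
{"method": "step_arm", "body": {
  "increments": [
    {"dp": [3.5, -0.2, 0], "twist": [0, 0, 0], "fingers": 6},
    {"dp": [7, -0.4, 0], "twist": [0, 0, -0.05], "fingers": 6},
    {"dp": [10.5, -0.6, 0], "twist": [0, 0, -0.1], "fingers": 6},
    {"dp": [14, -0.8, 0], "twist": [0, 0, -0.15], "fingers": 6},
    {"dp": [17.5, -1, 0], "twist": [0, 0, -0.2], "fingers": 6},
    {"dp": [21, -1.2, 0], "twist": [0, 0, -0.25], "fingers": 6},
    {"dp": [24.5, -1.4, 0], "twist": [0, 0, -0.276], "fingers": 6},
    {"dp": [28, -1.6, 0], "twist": [0, 0, -0.276], "fingers": 6},
    {"dp": [31.5, -1.8, 0], "twist": [0, 0, -0.276], "fingers": 6},
    {"dp": [34, -1.9, 0], "twist": [0, 0, -0.276], "fingers": 6},
    {"dp": [35.5, -1.9, 0], "twist": [0, 0, -0.276], "fingers": 6},
    {"dp": [35.5, -1.9, 0], "twist": [0, 0, -0.276], "fingers": 6}
  ]
}}

```text
t: 9.83
tool_pos: [0.467, 0.2431, 0.2602]
ee_rot: [-179.9, 0.0, 106.8]
force: [-0.7, 0.6, 0.3]
grip_width: 0.703
gripper_force: 0.0
```

Run:
```python
from h import *
go((.468,.24,.26,106.5),(.468,.24,.15,106.5))
s=telemetry.read_state();c=cams.camera("wrist");save(c,"wrist")
R=Ro.from_euler("xyz",s["ee_rot"],degrees=True)
c["world_to_cam"]=np.linalg.inv(np.block([[R.as_matrix(),s["tool_pos"][:,None]],[np.zeros((1,3)),1]])@c["tool_from_camera"])
Q=pts(c).reshape(-1,3);k=(abs(Q[:,0]-.468)<.06)&(abs(Q[:,1]-.24)<.06)&(Q[:,2]>.09)&(Q[:,2]<.115)
if k.sum()>5: print(k.sum(),cv2.minAreaRect((Q[k,:2]*1000).astype(np.float32)),np.percentile(Q[k,2],[50,95]))
```

```text
t 9.8333 [0.467  0.2431 0.2602] [-1.7986e+02  1.0000e-02  1.0682e+02] F [-0.7  0.6  0.3] w 0.703 gf 0.0
[-0.33  0.01  0.02] [-0.003  0.     0.006]
[-0.32  0.04 11.02] [-0.003  0.     0.006]
1304 ((468.07891845703125, 244.1054229736328), (11.235063552856445, 80.77293395996094), 16.576406478881836) [0.10163593 0.10318814]
```

View pics/wrist.png

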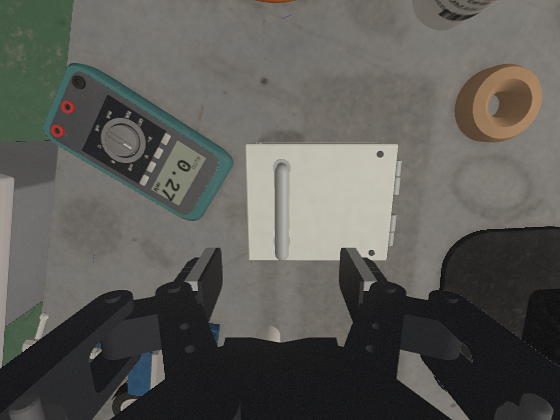

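The wrist view shows the bar at (282,210), square to the fingers. It measures as centred at (0.468, 0.242), yaw 16.6°. Descend and grip.

Emit:
{"method": "step_arm", "body": {
  "increments": [
    {"dp": [-0.1, 0, 3], "twist": [0, 0, 0], "fingers": 6},
    {"dp": [-0.1, 0, 6], "twist": [0, 0, 0], "fingers": 6},
    {"dp": [-0.1, 0, 8.5], "twist": [0, 0, 0], "fingers": 6},
    {"dp": [-0.1, 0, 10.3], "twist": [0, 0, 0], "fingers": 6},
    {"dp": [-0.1, 0, 11.0], "twist": [0, 0, 0], "fingers": 6},
    {"dp": [-0.1, 0, 11.0], "twist": [0, 0, 0], "fingers": 4},
    {"dp": [-0.1, 0, 11.0], "twist": [0, 0, 0], "fingers": 2},
    {"dp": [-0.1, 0, 11.0], "twist": [0, 0, 0], "fingers": 0},
    {"dp": [-0.1, 0, 11.0], "twist": [0, 0, 0], "fingers": 0},
    {"dp": [-0.1, 0, 11.0], "twist": [0, 0, 0], "fingers": 0},
    {"dp": [-0.1, 0, 11.0], "twist": [0, 0, 0], "fingers": 0},
    {"dp": [-0.1, 0, 11.0], "twist": [0, 0, 0], "fingers": 0}
  ]
}}

```text
t: 10.88
tool_pos: [0.4689, 0.2385, 0.1534]
ee_rot: [179.9, -0.0, 106.5]
force: [-3.0, -2.2, 6.7]
grip_width: 0.114
gripper_force: 58.5
```

Emit:
{"method": "step_arm", "body": {
  "increments": [
    {"dp": [0, 0, 0], "twist": [0, 0, 0], "fingers": 0},
    {"dp": [0, 0, 0], "twist": [0, 0, 0], "fingers": 0},
    {"dp": [0, 0, 0], "twist": [0, 0, 0], "fingers": 0}
  ]
}}

```text
t: 11.13
tool_pos: [0.4689, 0.2385, 0.1534]
ee_rot: [179.9, -0.0, 106.5]
force: [-3.2, -2.0, 7.3]
grip_width: 0.114
gripper_force: 58.5
```

Gripped the bar. Pull up along the hinge arc in small steps.

Emit:
{"method": "step_arm", "body": {
  "increments": [
    {"dp": [0, 0.1, -0.1], "twist": [0.01, 0, 0], "fingers": 0},
    {"dp": [0, 0.2, -0.2], "twist": [0.02, 0, 0], "fingers": 0},
    {"dp": [0, 0.29, -0.31], "twist": [0.03, 0, 0], "fingers": 0},
    {"dp": [0, 0.38, -0.41], "twist": [0.04, 0, 0], "fingers": 0},
    {"dp": [0, 0.48, -0.51], "twist": [0.05, 0, 0], "fingers": 0},
    {"dp": [0, 0.48, -0.51], "twist": [0.05, 0, 0], "fingers": 0}
  ]
}}

```text
t: 11.63
tool_pos: [0.4727, 0.2397, 0.1557]
ee_rot: [-176.9, 0.1, 106.5]
force: [-1.9, -0.9, -12.1]
grip_width: 0.111
gripper_force: 59.0
```

Run:
```python
from h import *
go();lid(.5045,.2535,16.6,("scene",))
```

```text
t 11.6333 [0.4727 0.2397 0.1557] [-1.7693e+02  6.0000e-02  1.0651e+02] F [ -1.9  -0.9 -12.1] w 0.111 gf 59.01266813278198
scene angle 0.014 z@-70mm 0.0684 589 | high pts 927 bar? [0.4667 0.2278 0.1519]
```

Emit:
{"method": "step_arm", "body": {
  "increments": [
    {"dp": [0, 0.05, -0.06], "twist": [0.005, 0, 0], "fingers": 0},
    {"dp": [0, 0.1, -0.12], "twist": [0.01, 0, 0], "fingers": 0},
    {"dp": [0, 0.15, -0.18], "twist": [0.015, 0, 0], "fingers": 0},
    {"dp": [0, 0.2, -0.24], "twist": [0.02, 0, 0], "fingers": 0},
    {"dp": [0, 0.25, -0.3], "twist": [0.025, 0, 0], "fingers": 0},
    {"dp": [0, 0.25, -0.3], "twist": [0.025, 0, 0], "fingers": 0}
  ]
}}

```text
t: 12.18
tool_pos: [0.4761, 0.2407, 0.1614]
ee_rot: [-175.7, -0.0, 106.5]
force: [-6.8, -4.1, 4.3]
grip_width: 0.117
gripper_force: 60.8
```

Run:
```python
from h import *
go();lid(.5045,.2535,16.6,("scene",))
```

```text
t 12.1833 [0.4761 0.2407 0.1614] [-1.7571e+02 -3.0000e-02  1.0649e+02] F [-6.8 -4.1  4.3] w 0.117 gf 60.78739285469055
scene angle 0.071 z@-70mm 0.0761 539 | high pts 917 bar? [0.4682 0.2287 0.1531]
```

It broke free under control at about 0.07. Follow the arc to 0.18.

Emit:
{"method": "step_arm", "body": {
  "increments": [
    {"dp": [0, 0.06, -0.12], "twist": [0.012, 0, 0], "fingers": 0},
    {"dp": [0, 0.15, -0.24], "twist": [0.024, 0, 0], "fingers": 0},
    {"dp": [0, 0.25, -0.36], "twist": [0.036, 0, 0], "fingers": 0},
    {"dp": [0, 0.36, -0.47], "twist": [0.047, 0, 0], "fingers": 0},
    {"dp": [0, 0.47, -0.58], "twist": [0.058, 0, 0], "fingers": 0},
    {"dp": [0, 0.58, -0.69], "twist": [0.069, 0, 0], "fingers": 0},
    {"dp": [0, 0.69, -0.8], "twist": [0.08, 0, 0], "fingers": 0},
    {"dp": [0, 0.8, -0.9], "twist": [0.09, 0, 0], "fingers": 0},
    {"dp": [0, 0.9, -1.0], "twist": [0.1, 0, 0], "fingers": 0},
    {"dp": [0, 0.95, -1.05], "twist": [0.105, 0, 0], "fingers": 0},
    {"dp": [0, 0.95, -1.05], "twist": [0.105, 0, 0], "fingers": 0},
    {"dp": [0, 0.95, -1.05], "twist": [0.105, 0, 0], "fingers": 0}
  ]
}}

```text
t: 13.23
tool_pos: [0.4858, 0.2436, 0.1696]
ee_rot: [-169.7, 0.0, 106.5]
force: [1.1, -2.4, -0.5]
grip_width: 0.118
gripper_force: 60.3
```

Run:
```python
from h import *
go();lid(.5045,.2535,16.6,("scene","side"));lid(.53,-.114,.7,("scene","side"))
```

```text
t 13.2333 [0.4858 0.2436 0.1696] [-1.6971e+02  1.0000e-02  1.0650e+02] F [ 1.1 -2.4 -0.5] w 0.118 gf 60.28825879096985
scene angle 0.162 z@-70mm 0.0888 445 | high pts 1095 bar? [0.4693 0.2314 0.15  ]
side angle 0.166 z@-70mm 0.0899 479 | high pts 933 bar? [0.4817 0.2328 0.1561]
scene angle -0.003 z@-70mm 0.0659 1245 | high pts 207 bar? [ 0.4932 -0.1207  0.0989]
side angle -0.0 z@-70mm 0.0665 1268 | high pts 129 bar? [ 0.4975 -0.128   0.1006]
```

Emit:
{"method": "step_arm", "body": {
  "increments": [
    {"dp": [0, 0.06, -0.08], "twist": [0.007, 0, 0], "fingers": 0},
    {"dp": [0, 0.12, -0.16], "twist": [0.014, 0, 0], "fingers": 0},
    {"dp": [0, 0.12, -0.16], "twist": [0.014, 0, 0], "fingers": 0},
    {"dp": [0, 0.12, -0.16], "twist": [0.014, 0, 0], "fingers": 0},
    {"dp": [0, 0.12, -0.16], "twist": [0.014, 0, 0], "fingers": 0},
    {"dp": [0, 0.12, -0.16], "twist": [0.014, 0, 0], "fingers": 0}
  ]
}}

```text
t: 13.93
tool_pos: [0.4873, 0.2441, 0.171]
ee_rot: [-168.9, 0.0, 106.5]
force: [4.2, -0.7, -2.8]
grip_width: 0.115
gripper_force: 60.2
```

Run:
```python
from h import *
go();lid(.5045,.2535,16.6,("scene","side"));c=cams.camera("scene");save(c,"end")
```

```text
t 13.9333 [0.4873 0.2441 0.171 ] [-168.93    0.    106.5 ] F [ 4.2 -0.7 -2.8] w 0.115 gf 60.15705585479736
scene angle 0.178 z@-70mm 0.0911 429 | high pts 1134 bar? [0.4694 0.2319 0.1473]
side angle 0.182 z@-70mm 0.0922 467 | high pts 963 bar? [0.4819 0.234  0.1547]
```

View pics/end.png

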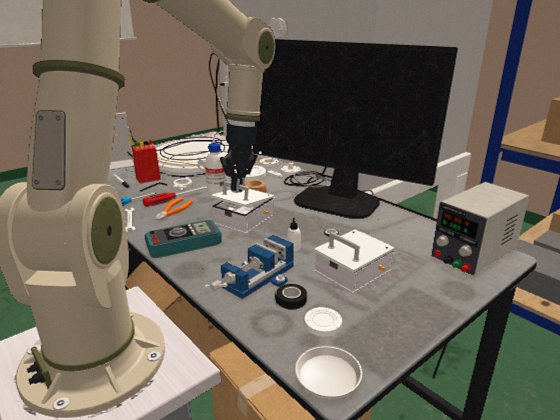

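The final view shows lid A shut at (355,255) and lid B held ajar by the gripper at (240,200). The bottle, ring, tape and flange stand where they were.

```bash
python3 -c "
from station import ctrl;print(ctrl.hand_in())"
```

```text
the job is handed in; nothing more can be done
None
```

I handed the job in at about 14 s: lid A is shut and released on its catch (measured at 0 rad), and lid B's seal is broken and its lid is held still at about 0.18 rad, with its front edge about 25 mm up.

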